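# Function test of a bench machine's latching stop

### The job

Test the mushroom stop on the bench: press its head all the way in and take your hand off it so that it stays in by itself, then push its side tab round clockwise (seen from above) with a fingertip until the head springs back out, and let the tab swing back. Do not pinch the tab between the fingers, do not press the flat start button on the other box, and leave all the loose things where they stand.

Things in the scene. Friction and masses are not known exactly. Their poses are not given: they have to be found in the camera images.
- stop_box: grey painted steel box, 74 x 74 mm and 62 mm high, bolted to the bench, carrying the black mushroom stop in the middle of its top; origin at the centre of its underside on the bench, z up. At rest the stop's tab points along the box's own -x.
- box_top (a point): centre of the stop box's top face, 62 mm above the bench, on the axis of the stop
- stop_crown (a point): centre of the top of the mushroom head: a black dome 42 mm in diameter, on a vertical axis, its underside 16 mm and its crown 32 mm above the box's top when out; 8 mm lower when latched. Moves with the head; its own -x is the direction in which the tab points.
- stop_push (a joint): how far the head is pushed in: 0 = out, 0.008 m = at its stop, vertical. It snaps over centre at about 5 mm: it takes about 10 N to start it, less as it goes in, with a firm bottom at 8 mm (up to 25 N there does no harm), and then it stays in; twisting the tab clockwise cams it up past the middle and it springs out by itself, at about 0.45 rad of twist (give it 0.5 to 0.7).
- stop_twist (a joint): twist of the head and tab, rad, growing clockwise seen from above: 0 = at rest, 0.8 = at its stop. A light spring brings it back to 0 when let go; 2 to 4 N on the tab turns it.
- tab_face (a point): point on the tab's pushing face (the vertical face to be pushed for clockwise), 35 mm from the axis, at half the tab's height. The tab is a black radial bar fixed to the head, 12 mm thick, 10 mm high, reaching from the dome out to 45 mm from the axis; its underside is 16 mm above the box's top when out, 8 mm when latched, and its top is 6 mm below the crown.
- tab_push: the half of the tab on its pushing side (28 x 6 x 10 mm, origin at its centre, 31 mm from the axis)
- tab_far: the other half of the tab (28 x 6 x 10 mm, origin at its centre, 31 mm from the axis); touched together with the pushing side when the tab is pinched
- start_box: like the stop box in size and colour, 74 x 74 x 62 mm, bolted down, with a flat round start button on top; origin at the centre of its underside
- start (a joint): travel of the flat start button (28 mm across, its top about 22 mm above the box), 0 = out, 0.006 m = pressed; leave it at 0
- grease_jar: loose white jar with a steel lid, 46 mm wide, 50 mm high, origin under its centre; leave alone
- tape: loose tape measure, 62 x 36 x 58 mm, origin under its centre; leave alone
- driver: loose screwdriver lying on the bench, origin near its middle; leave alone
- spanner: loose spanner lying on the bench, origin near its middle; leave alone
- collar: loose steel collar, 54 mm outside, 22 mm high, origin under its centre; leave alone
- tool_pot: loose steel tube pot, 84 mm wide, 100 mm high, with tool handles reaching 172 mm; origin under its centre; leave alone
- bar_stub: loose upright stub of steel bar, 32 mm in diameter, 55 mm high, origin under its centre; leave alone

How it is judged:
On the way, in this order (a step that is already met when the one before it is completed fails the run):
1. the head is pushed in and stays latched with the fingers off it (value of joint stop_push above 0.0065 m and contact force between anything else and stop_twist below 0.3 N), for 0.2 s.
2. the tab is turned clockwise far enough to unlatch the head (value of joint stop_twist above 0.35 rad and value of joint stop_push below 0.0055 m), for 0.05 s.
At the end, for the whole second after the job is handed in: The head is out (less than 1.5 mm in), the tab back within 0.1 rad of rest, the start button out (under 1 mm), every loose thing within 20 mm of where it stood (value of joint stop_push below 0.0015 m and value of joint stop_twist below 0.1 rad and value of joint start below 0.001 m and distance of each of grease_jar, tape, driver, spanner, collar, tool_pot, bar_stub from where it was at the start of the episode below 0.02 m); the robot touches nothing.
It fails at once if the tab is pinched between the fingers (contact force between the fingers and tab_push above 1.5 N and contact force between the fingers and tab_far above 1.5 N).
It fails at once if the start button is pressed by more than 2 mm (value of joint start above 0.002 m).
It fails at once if a loose thing is lifted, carried or pushed more than 20 mm (distance of any of grease_jar, tape, driver, spanner, collar, tool_pot, bar_stub from where it was at the start of the episode above 0.02 m).
It also fails if it takes over 43 s, if anything falls off the work surface, if the arm or the gripper's body presses on something with over 40 N, if the wrist force passes 120 N, or if a joint passes its speed limit or range.

### The arm

A 6-joint arm with a two-finger parallel gripper is mounted at the origin on the work surface. World frame = base frame: x ahead of the robot, y to its left, z up, the work surface at z = 0. Lengths are in m, angles in rad, forces in N, time in s.
With the tool pointing down it reaches from about 0.35 to 0.975 m from the base axis. Payload 4.9 kg.
Tool frame: the origin (TCP) lies midway between the tips of the shut fingers; the grasp point (between the pads) lies 19 mm behind it; z points along the fingers, y is the line along which they close (so a half turn about z gives the same grasp; the last joint's range is limited). The gripper opens to 85 mm and grips with 20 to 120 N. Pads are 22 mm wide; open, the fingers measure 114 mm over their backs; the gripper's body (76 mm by 85 mm) begins 54 mm behind the grasp point. The pads swing forward as they close: fully open they stand 13 mm farther back than shut.
Start: joints at [-1.415, 0.053, 1.613, -0, 1.476, -0.119], TCP at [0.17, -0.602, 0.195] pointing down, gripper open.
Joint ranges: [-3.01, 3.01], [-1.01, 2.22], [0.06, 2.58], [-1.02, 4.17], [0.09, 2.62], [-3.14, 3.14]. Speed limits (rad/s): [2.57, 2.57, 3.14, 3.14, 3.14, 3.14].

### API

Orientations are given as a unit quaternion [w, x, y, z].
In Python, from plant import state, grab_frame, camera_info, job_done, spot_in, masks_of, pinpoint gives the robot as it stands.
- The arm moves only by the shell command python3 -m handwheel 'ROWS' [OPENING]. ROWS is JSON, a list that holds one entry, the list of rows, each a list of 6 numbers: the shift along the world's x, y, z in m, then the turn, a rotation vector about the world's x, y, z in degrees. In form: [[[tx, ty, tz, ax, ay, az], ...]]. A call has 1 to 20 rows; each row shifts and turns the commanded pose from where the row before left it; what a row does not reach is not made up. A row lasts 1/12 s, in which the tool goes at most 41.7 mm and 7.16 degrees, less where a joint would pass 70% of its speed; a pose out of reach is approached as far as the arm can. A call is refused whole if a number of a shift passes 0.0417 or a number of a turn 7.16, either way. A call with a gripper value outside its range is refused whole. OPENING is the opening, from 0 (shut) to 1 (fully open), set as the call begins (- or left out, the last holds). The fingers move at their own pace and stop on an object; the grip force is fixed at half the most. Time passes only in rows, so rows that do not move let the fingers close. It gives the time, the measured TCP pose, the force, the opening and the grip force at its end, in the units of the state.
- state(): the state, without advancing time (a new reading comes with each control period).
- grab_frame(name): name is "scene" or "top" or "wrist"; returns (picture, depth): 400x640x3 uint8, blue, green, red; 400x640 float32, m along the optical axis (not along the pixel's ray), 0 where there is no reading.
- camera_info(name): a dict with "fx", "fy", "cx", "cy" (pixels), "distortion" ([k1, k2, p1, p2, k3] as OpenCV has them; the pictures are not rectified), "T" (4x4, takes a point from camera to world coordinates). Camera axes: x right, y up, looking along -z (the intrinsics and any distortion apply to the point x, -y, -z); pixel columns grow to the right and rows downward; lengths in m; the calibration is good to about 2 mm. A picture is of the moment at which its call begins: read the wrist's pose just before it. camera_info takes no time and is no camera call; for the wrist camera it gives the pose at the moment of the call.
- job_done(): hands the job in; it is judged then, once.
Trained networks look in the newest picture that a camera, given by its name, has taken for a name from the list of things; names that differ only in an ending like _2 or _b are one class to them, and where a whole thing is asked for, a point or a joint stands for the part that bears it (a point fixed in the world has none). Each returns a list of dicts, best first, with "conf" (0 to 1); they miss things now and then, are a little off and sometimes report something else, mostly with a low value. They report only what shows in the picture. A call takes as long as a camera call.
- spot_in(camera, thing): "box" ([left, top, width, height] in pixels, round what is visible of it).
- masks_of(camera, thing): "region" (400x640 bool, what is visible of it) and "box" ([left, top, width, height] in pixels, round what is visible of it).
- pinpoint(camera, thing): "position" ([column, row] in pixels: a listed point, or the origin of a listed thing).
The state is a dict: "time": time; "joint_pos": joint angles; "joint_vel": joint speeds; "joint_efforts": joint torques, N m; "tool_pos": TCP position; "tool_rot": TCP orientation; "contact_force": force on the tool from outside, world axes, zero at the start; "ft_torque": the same for the moment, N m; "gripper_width": opening from 0.0 (shut) to 1.0 (fully open); "grasp_force": force on a finger pad.
Only numpy, scipy, OpenCV 4.12 (cv2) and the standard library are available. Lean on these libraries where they do the work, as an engineer would, in place of code of your own. Each camera call takes 0.05 s, during which the arm holds its last target. There are 200 camera calls.

## Working session

There is one attempt and no reset: what is moved stays moved. The work goes in short steps, Python scripts to look and compute and a shell command to move; the robot and the scene stay as the last step left them, time stands still between calls to the robot, and variables do not carry over. Pictures are saved under pics/ and viewed, at most 10 in all, crops included, and the job is handed in when it is done.

```bash
mkdir -p pics; cat > h.py <<'E'
import numpy as np, cv2
from plant import *
def ray(cam,px):
    c=camera_info(cam);K=np.array([[c['fx'],0,c['cx']],[0,c['fy'],c['cy']],[0,0,1.]])
    u=cv2.undistortPoints(np.array([[px]],float),K,np.array(c['distortion'],float))[0,0]
    T=np.array(c['T']);return T[:3,3],T[:3,:3]@np.array([u[0],-u[1],-1.])
def atz(cam,px,z):
    o,d=ray(cam,px);return o+d*(z-o[2])/d[2]
def atd(cam,px,dep):
    o,d=ray(cam,px);return o+d*dep[int(round(px[1])),int(round(px[0]))]
E
python3 - <<'E'
from h import *
np.set_printoptions(precision=4,suppress=True)
for cam in ['top','scene']:
    p,d=grab_frame(cam);cv2.imwrite(f'pics/{cam}1.png',p)
    for n,z in [('stop_crown',.094),('box_top',.062),('tab_face',.083),('stop_box',0),('start_box',0),('tool_pot',0),('grease_jar',0),('tape',0),('bar_stub',0),('collar',0)]:
        for r in pinpoint(cam,n)[:2]:
            print(cam,n,round(r['conf'],2),np.round(r['position']),atz(cam,r['position'],z),atd(cam,r['position'],d))
print(state())
E
```

```text
top box_top 0.92 [247. 203.] [0.5368 0.1688 0.062 ] [0.5329 0.1642 0.0933]
top tab_face 0.45 [242. 217.] [0.5037 0.1766 0.083 ] [0.5036 0.1764 0.0845]
top stop_box 0.8 [247. 209.] [0.5297 0.1777 0.    ] [0.5197 0.1645 0.09  ]
top start_box 0.91 [381. 221.] [ 0.5005 -0.1452  0.    ] [ 0.4935 -0.1323  0.0836]
top tool_pot 0.87 [389. 127.] [ 0.7337 -0.1708  0.    ] [ 0.7035 -0.1529  0.1007]
top grease_jar 0.58 [325. 198.] [ 0.5556 -0.0098  0.    ] [ 0.549  -0.0084  0.0485]
top tape 0.85 [298. 143.] [0.6936 0.0547 0.    ] [0.6785 0.0529 0.0575]
top tape 0.65 [172. 201.] [0.5494 0.3597 0.    ] [0.5431 0.3443 0.0486]
top bar_stub 0.67 [174. 201.] [0.551  0.3542 0.    ] [0.5467 0.3438 0.0335]
top collar 0.59 [224. 134.] [0.7158 0.2384 0.    ] [0.7109 0.235  0.0171]
scene stop_crown 0.64 [381. 225.] [0.5281 0.1744 0.094 ] [0.5285 0.1746 0.0946]
scene stop_crown 0.22 [195. 179.] [ 0.7203 -0.2284  0.094 ] [ 0.6829 -0.3208  0.0086]
scene box_top 0.71 [377. 237.] [0.5373 0.1752 0.062 ] [0.5409 0.1773 0.0671]
scene tab_face 0.6 [388. 222.] [0.5017 0.1756 0.083 ] [0.5068 0.1784 0.0896]
scene tab_f
[... 601 characters left out ...]
0.    ] [0.7123 0.0734 0.0521]
scene bar_stub 0.97 [438. 309.] [0.5549 0.3591 0.    ] [0.5641 0.3608 0.0152]
scene collar 0.87 [340. 329.] [0.7261 0.2404 0.    ] [0.7262 0.2405 0.0004]
{'time': 1.1, 'joint_pos': array([-1.415 ,  0.0527,  1.6129, -0.    ,  1.476 , -0.119 ]), 'joint_vel': array([ 0.0006,  0.0004, -0.0006,  0.0009,  0.0027,  0.0006]), 'joint_efforts': array([  0.001 , -39.3685, -37.0465,  -0.0001,   0.0006,  -0.    ]), 'tool_pos': array([ 0.1696, -0.6015,  0.1948]), 'tool_rot': array([-0.    ,  0.9906,  0.137 , -0.    ]), 'contact_force': array([ 0.1574,  0.2849, -0.3868]), 'ft_torque': array([-0.0472,  0.0404,  0.0138]), 'grasp_force': 0.0, 'gripper_width': 0.9998017158566771}
```

```bash
python3 -c "
import cv2
a=cv2.imread('pics/top1.png');cv2.imwrite('pics/t.png',cv2.resize(a[90:290,120:440],(800,500),interpolation=cv2.INTER_CUBIC))"
```

```text
(no output)
```

View pics/t.png

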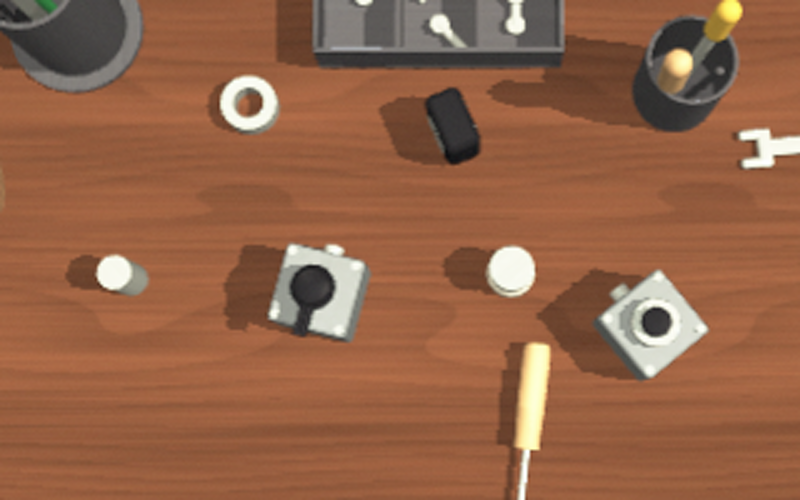

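The picture shows the stop's dome at about full-image (245,205). Its tab points toward the robot and slightly to +y, so clockwise means pushing the tab's −y face toward +y.

```bash
python3 -m handwheel '[[[0.01,0.033,0.003,0,0,0],[0.01,0.033,0.003,0,0,0],[0.016,0.035,0.003,0,0,0],[0.016,0.035,0.003,0,0,0],[0.016,0.035,0.003,0,0,0],[0.016,0.035,0.003,0,0,0],[0.016,0.035,0.003,0,0,0],[0.016,0.035,0.003,0,0,0],[0.016,0.035,0.003,0,0,0],[0.016,0.035,0.003,0,0,0],[0.016,0.035,0.003,0,0,0],[0.016,0.035,0.003,0,0,0],[0.016,0.035,0.003,0,0,0],[0.016,0.035,0.003,0,0,0],[0.016,0.035,0.003,0,0,0],[0.016,0.035,0.003,0,0,0],[0.016,0.035,0.003,0,0,0],[0.016,0.035,0.003,0,0,0],[0.016,0.035,0.003,0,0,0],[0,0,0,0,0,0]]]' 0
python3 - <<'E'
from h import *
np.set_printoptions(precision=4,suppress=True)
p,d=grab_frame('wrist');cv2.imwrite('pics/w1.png',p)
for n,z in [('stop_crown',.094),('box_top',.062),('tab_face',.083),('tab_push',.083),('tab_far',.083)]:
    for r in pinpoint('wrist',n)[:2]:
        print(n,round(r['conf'],2),np.round(r['position']),atz('wrist',r['position'],z),atd('wrist',r['position'],d))
def cloud(cam,d):
    c=camera_info(cam);v,u=np.nonzero(d>0)
    K=np.array([[c['fx'],0,c['cx']],[0,c['fy'],c['cy']],[0,0,1.]])
    q=cv2.undistortPoints(np.stack([u,v],1).astype(float)[:,None],K,np.array(c['distortion'],float))[:,0]
    T=np.array(c['T']);D=d[v,u][:,None]
    return (np.c_[q[:,0],-q[:,1],-np.ones(len(q))]*D)@T[:3,:3].T+T[:3,3]
for cam in ['wrist','top']:
    if cam=='top': p,d=grab_frame('top')
    P=cloud(cam,d);P=P[np.hypot(P[:,0]-.53,P[:,1]-.172)<.06]
    a=P[P[:,2]>.0905];print(cam,len(a),a.mean(0) if len(a) else '',a.max(0),a.min(0))
    b=P[(P[:,2]>.074)&(np.hypot(P[:,0]-a[:,0].mean(),P[:,1]-a[:,1].mean())>.026)]
    print('tab',len(b),b.mean(0))
    t=P[(P[:,2]>.058)&(P[:,2]<.066)];print('box',len(t),cv2.minAreaRect(t[:,:2].astype(np.float32)))
E
```

```text
time: 2.77
tool_pos: [0.463, 0.0647, 0.2524]
tool_rot: [-0.001, 0.99, 0.141, 0.001]
contact_force: [-1.1, 0.6, 1.1]
gripper_width: 0.003
grasp_force: 0.0
stop_crown 0.95 [230.  78.] [0.5322 0.1652 0.094 ] [0.5322 0.1653 0.0934]
box_top 0.7 [234.  81.] [0.5306 0.1671 0.062 ] [0.5307 0.1599 0.0922]
box_top 0.61 [213. 104.] [0.5031 0.1832 0.062 ] [0.5049 0.1766 0.0856]
tab_face 0.57 [222. 116.] [0.4958 0.1658 0.083 ] [ 0.4868  0.1872 -0.0031]
tab_push 0.63 [218. 111.] [0.4991 0.1703 0.083 ] [0.4994 0.1695 0.086 ]
tab_far 0.66 [216. 107.] [0.5024 0.1729 0.083 ] [0.5026 0.1722 0.0856]
wrist 711 [0.5311 0.1632 0.0919] [0.5459 0.1786 0.0943] [0.5151 0.1476 0.0905]
tab 274 [0.4969 0.1719 0.0858]
box 3471 ((0.5310417413711548, 0.163142591714859), (0.0732731968164444, 0.07321128249168396), 74.85458374023438)Traceback (most recent call last):
  File "<stdin>", line 16, in <module>
    return umr_maximum(a, axis, None, out, keepdims, initial, where)
ValueError: zero-size array to reduction operation maximum which has no identity
```

View pics/w1.png

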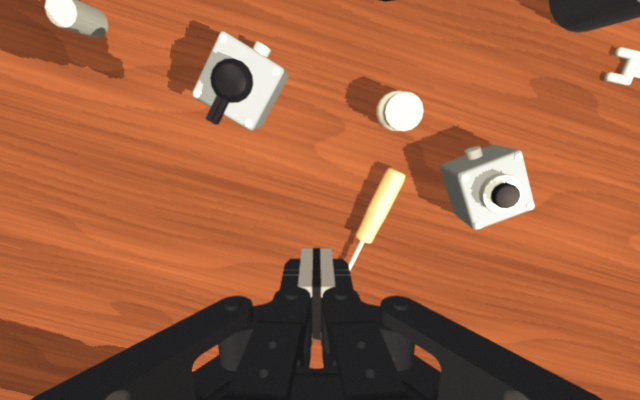

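The wrist view shows the stop dome at (230,78), with its tab running to (215,115). The fitted axis is (0.531, 0.163). The tab direction is about 15° off −x, which agrees with the box outline.

```bash
python3 -m handwheel '[[[0.011,0.0165,-0.01,0,0,0],[0.011,0.0165,-0.01,0,0,0],[0.011,0.0165,-0.01,0,0,0],[0.011,0.0165,-0.01,0,0,0],[0.012,0.0165,-0.01,0,0,0],[0.012,0.016,-0.02,0,0,0],[0,0,-0.02,0,0,0],[0,0,-0.02,0,0,0],[0,0,-0.02,0,0,0],[0,0,-0.01,0,0,0],[0,0,0,0,0,0],[0,0,0,0,0,0],[0,0,0,0,0,0]]]' 0
```

```text
time: 4.2
tool_pos: [0.5306, 0.1576, 0.1135]
tool_rot: [-0.0, 0.991, 0.137, 0.001]
contact_force: [-1.0, 0.4, 0.9]
gripper_width: 0.004
grasp_force: 0.0
```

```bash
python3 -m handwheel '[[[0,0.0055,-0.004,0,0,0],[0,0,-0.004,0,0,0],[0,0,-0.004,0,0,0],[0,0,-0.004,0,0,0],[0,0,-0.003,0,0,0],[0,0,-0.003,0,0,0],[0,0,-0.003,0,0,0],[0,0,-0.002,0,0,0],[0,0,0,0,0,0],[0,0,0,0,0,0]]]' 0
```

```text
time: 5.03
tool_pos: [0.5295, 0.1634, 0.0847]
tool_rot: [-0.0, 0.991, 0.137, -0.0]
contact_force: [0.9, -0.2, 0.1]
gripper_width: -0.0
grasp_force: 0.0
```

```bash
python3 -m handwheel '[[[0,0,-0.001,0,0,0],[0,0,-0.0005,0,0,0],[0,0,0,0,0,0],[0,0,0,0,0,0]]]' 0
```

```text
time: 5.37
tool_pos: [0.5297, 0.1635, 0.0834]
tool_rot: [0.0, 0.991, 0.137, 0.0]
contact_force: [-0.1, 0.5, 1.3]
gripper_width: 0.002
grasp_force: 0.0
```

```bash
python3 - <<'E'
from h import *
p,d=grab_frame('scene');cv2.imwrite('pics/s2.png',cv2.resize(p[160:280,300:460],(800,600),interpolation=cv2.INTER_CUBIC))
E
```

```text
(no output)
```

View pics/s2.png

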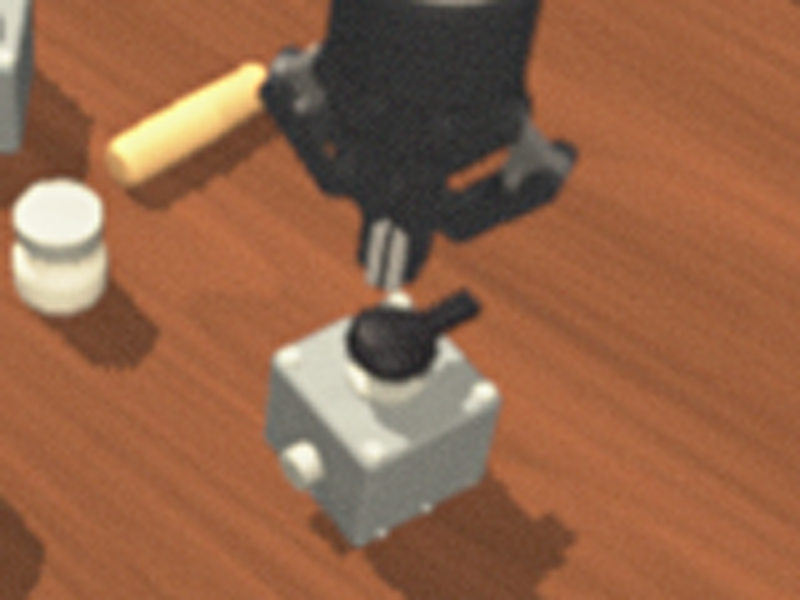

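The fingertips (crop 390,285) are above and behind the dome (390,340), not touching it, which contradicts the reported TCP. I'll measure the fingertips with depth.

```bash
python3 - <<'E'
from h import *
np.set_printoptions(precision=4,suppress=True)
s=state();print(s['tool_pos'],s['joint_pos'],s['contact_force'])
p,d=grab_frame('scene')
for px in [(377,205),(377,210),(378,215),(378,217),(374,217),(382,212),(378,225),(376,229)]: print(px,p[px[1],px[0]],atd('scene',px,d))
c=camera_info('scene');T=np.array(c['T']);
def proj(P):
    q=np.linalg.inv(T)@np.r_[P,1];K=np.array([[c['fx'],0,c['cx']],[0,c['fy'],c['cy']],[0,0,1.]])
    return cv2.projectPoints(np.array([[q[0],-q[1],-q[2]]]),np.zeros(3),np.zeros(3),K,np.array(c['distortion'],float))[0].ravel()
print(proj(s['tool_pos']),proj([.531,.1632,.094]),T[:3,3])
for cam in ['wrist','top']:
    p,d=grab_frame(cam)
    for n in ['stop_crown','tab_face']:
        for r in pinpoint(cam,n)[:1]: print(cam,n,r['conf'],r['position'],atd(cam,r['position'],d))
    if cam=='wrist':cv2.imwrite('pics/w2.png',p)
E
```

```text
[0.5297 0.1635 0.0834] [ 0.1651 -0.0197  1.8783  0.0001  1.2827  1.4611] [-0.1159 -0.0656  0.6564]
(377, 205) [115 126 133] [0.539  0.1647 0.1567]
(377, 210) [ 88  96 101] [0.5403 0.1673 0.1449]
(378, 215) [140 156 164] [0.5387 0.1705 0.1309]
(378, 217) [139 156 168] [0.5396 0.1718 0.1265]
(374, 217) [ 88 113 166] [0.4492 0.1065 0.0001]
(382, 212) [48 47 45] [0.5338 0.1756 0.14  ]
(378, 225) [55 56 60] [0.5333 0.1713 0.0953]
(376, 229) [58 60 67] [0.5434 0.1741 0.0933]
[375.5671 225.6959] [375.5897 222.7661] [0.9921 0.4424 0.7144]
wrist stop_crown 0.58 [304.7, 237.2] [0.5331 0.1712 0.094 ]
wrist tab_face 0.69 [282.5, 283.6] [0.5341 0.1784 0.1479]
top stop_crown 0.45 [243.0, 206.3] [0.5023 0.1424 0.2928]
top tab_face 0.37 [240.4, 217.6] [0.501  0.1795 0.0885]
```

View pics/w2.png

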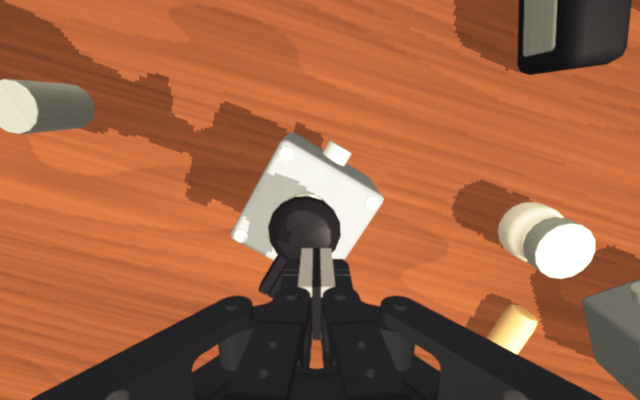

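```bash
cat >> h.py <<'E'
def cloud(cam,d):
    c=camera_info(cam);v,u=np.nonzero(d>0)
    K=np.array([[c['fx'],0,c['cx']],[0,c['fy'],c['cy']],[0,0,1.]])
    q=cv2.undistortPoints(np.stack([u,v],1).astype(float)[:,None],K,np.array(c['distortion'],float))[:,0]
    T=np.array(c['T']);D=d[v,u][:,None]
    return (np.c_[q[:,0],-q[:,1],-np.ones(len(q))]*D)@T[:3,:3].T+T[:3,3], u, v
E
python3 - <<'E'
from h import *
np.set_printoptions(precision=4,suppress=True)
s=state();print(s['tool_pos'],camera_info('wrist')['T'])
for cam in ['wrist','scene','top']:
    p,d=grab_frame(cam);P,u,v=cloud(cam,d);near=np.hypot(P[:,0]-.53,P[:,1]-.17)<.06
    if cam=='wrist':
        for px in [(306,250),(306,256),(326,250),(326,270),(345,265)]: print(px,atd(cam,px,d))
    t=P[near&(P[:,2]>.058)&(P[:,2]<.066)];print(cam,'box',len(t),cv2.minAreaRect(t[:,:2].astype(np.float32)))
    a=P[near&(P[:,2]>.0885)&(P[:,2]<.1)];print('dome',len(a),a.mean(0),a.min(0),a.max(0))
    f=P[near&(P[:,2]>.105)&(P[:,2]<.17)];print('tool',len(f),f.min(0),np.percentile(f[:,2],[1,5]) if len(f) else '')
E
```

```text
[0.5296 0.1635 0.0833] [[ 0.2718  0.9228  0.2729  0.6003]
 [-0.9624  0.2603  0.0781  0.184 ]
 [ 0.001  -0.2839  0.9589  0.2619]
 [ 0.      0.      0.      1.    ]]
(306, 250) [0.5398 0.1714 0.125 ]
(306, 256) [0.5405 0.1714 0.1326]
(326, 250) [0.5424 0.163  0.1256]
(326, 270) [0.5423 0.1635 0.1442]
(345, 265) [0.5408 0.1544 0.1323]
wrist box 7702 ((0.5326809883117676, 0.17128071188926697), (0.0738559439778328, 0.07284422963857651), 75.50335693359375)
dome 2573 [0.5357 0.173  0.092 ] [0.494  0.153  0.0885] [0.5508 0.1896 0.0955]
tool 5734 [0.5137 0.1294 0.1214] [0.1253 0.1297]
scene box 652 ((0.5328526496887207, 0.17183749377727509), (0.07396122813224792, 0.07302980870008469), 75.32685852050781)
dome 209 [0.5308 0.1744 0.092 ] [0.4902 0.1538 0.0885] [0.5524 0.1914 0.0962]
tool 251 [0.5211 0.136  0.1228] [0.1235 0.1281]
top box 78 ((0.5145555734634399, 0.16543765366077423), (0.03071562759578228, 0.09269614517688751), 23.316587448120117)
dome 25 [0.5001 0.1779 0.0903] [0.4889 0.1691 0.0886] [0.5131 0.1865 0.0926]Traceback (most recent call last):
  File "<stdin>", line 10, in <module>
    return umr_minimum(a, axis, None, out, keepdims, initial, where)
ValueError: zero-size array to reduction operation minimum which has no identity
```

The first wrist pose was read while the arm was still settling. Both cameras now put the axis at (0.533, 0.1715). They also put the real fingertips at z≈0.1235, about 40 mm above the reported TCP. I'll correct for both and descend while watching the force.

```bash
python3 -m handwheel '[[[0.003,0.008,0,0,0,0],[0,0,-0.008,0,0,0],[0,0,-0.008,0,0,0],[0,0,-0.006,0,0,0],[0,0,-0.004,0,0,0],[0,0,-0.004,0,0,0],[0,0,-0.002,0,0,0],[0,0,0,0,0,0],[0,0,0,0,0,0]]]' 0
```

```text
time: 6.67
tool_pos: [0.5322, 0.1713, 0.0507]
tool_rot: [0.0, 0.991, 0.137, -0.0]
contact_force: [0.2, 0.1, 0.2]
gripper_width: -0.001
grasp_force: 0.0
```

```bash
python3 -m handwheel '[[[0,0,-0.002,0,0,0],[0,0,0,0,0,0],[0,0,0,0,0,0]]]' 0
python3 -m handwheel '[[[0,0,-0.002,0,0,0],[0,0,0,0,0,0],[0,0,0,0,0,0]]]' 0
python3 - <<'E'
from h import *
p,d=grab_frame('scene');cv2.imwrite('pics/s3.png',cv2.resize(p[160:280,300:460],(800,600),interpolation=cv2.INTER_CUBIC))
P,u,v=cloud('scene',d);near=np.hypot(P[:,0]-.533,P[:,1]-.171)<.05
for lo in np.arange(.08,.12,.004):
    m=near&(P[:,2]>lo)&(P[:,2]<lo+.004);print(round(lo,3),m.sum(),p[v[m],u[m]].mean(0).round())
E
```

```text
time: 6.92
tool_pos: [0.5329, 0.1715, 0.0495]
tool_rot: [0.0, 0.991, 0.137, 0.0]
contact_force: [0.5, 0.6, 1.0]
gripper_width: -0.003
grasp_force: 0.5
time: 7.17
tool_pos: [0.5332, 0.1715, 0.0494]
tool_rot: [0.0, 0.991, 0.137, 0.0]
contact_force: [-4.0, -1.1, 9.2]
gripper_width: -0.001
grasp_force: 4.9
0.08 68 [56. 57. 61.]
0.084 46 [61. 64. 69.]
0.088 4 [104. 114. 121.]
0.092 12 [ 99. 109. 115.]
0.096 15 [ 94. 101. 106.]
0.1 20 [ 90.  97. 102.]
0.104 19 [ 91.  99. 107.]
0.108 19 [ 89.  96. 103.]
0.112 14 [ 86.  95. 104.]
0.116 19 [85. 92. 99.]
```

View pics/s3.png

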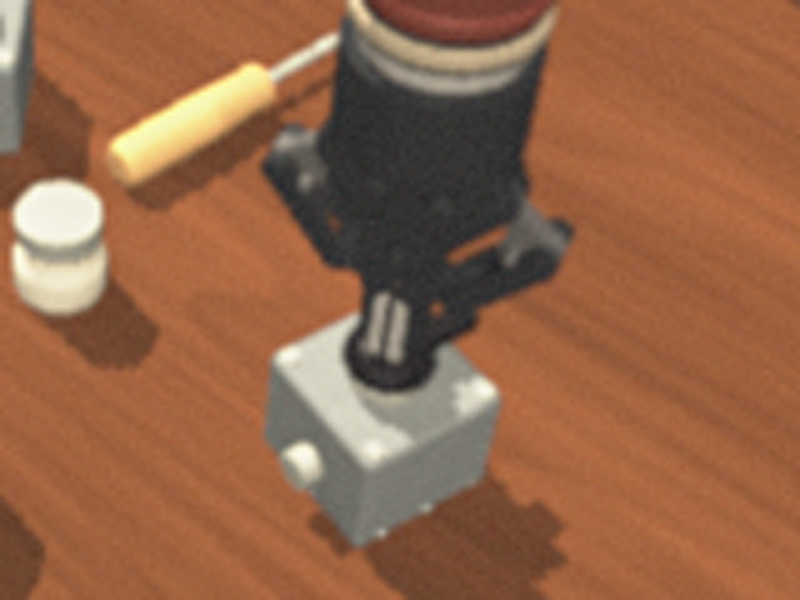

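The fingertips are now on the dome at (390,355) and the head looks lowered. I'll press a little more to confirm the bottom, then lift and check that it stays latched.

```bash
python3 -m handwheel '[[[0,0,-0.001,0,0,0],[0,0,0,0,0,0],[0,0,0,0,0,0]]]' 0
python3 -m handwheel '[[[0,0,0.008,0,0,0],[0,0,0.012,0,0,0],[0,0,0.02,0,0,0],[0,0,0,0,0,0],[0,0,0,0,0,0],[0,0,0,0,0,0],[0,0,0,0,0,0],[0,0,0,0,0,0]]]' 0
python3 - <<'E'
from h import *
np.set_printoptions(precision=4,suppress=True)
for cam in ['scene','wrist']:
    p,d=grab_frame(cam);P,u,v=cloud(cam,d);r=np.hypot(P[:,0]-.533,P[:,1]-.1715)
    m=(r<.021)&(P[:,2]>.075)&(P[:,2]<.1);print(cam,'dome top',np.percentile(P[m,2],[50,95,99]))
    m=(r>.027)&(r<.048)&(P[:,2]>.071)&(P[:,2]<.1);print('tab',m.sum(),P[m].mean(0),P[m].min(0),P[m].max(0))
    f=P[(r<.05)&(P[:,2]>.1)&(P[:,2]<.2)];print('tip z',np.percentile(f[:,2],[1]))
print(state()['tool_pos'])
E
```

```text
time: 7.47
tool_pos: [0.5333, 0.1716, 0.0493]
tool_rot: [0.0, 0.991, 0.137, 0.0]
contact_force: [-6.5, -1.4, 13.9]
gripper_width: 0.0
grasp_force: 7.1
time: 8.13
tool_pos: [0.5316, 0.1713, 0.0849]
tool_rot: [0.0, 0.991, 0.137, -0.001]
contact_force: [-0.2, -0.2, -0.2]
gripper_width: -0.001
grasp_force: 0.0
scene dome top [0.0835 0.0871 0.088 ]
tab 52 [0.4985 0.1816 0.0789] [0.4875 0.1735 0.0724] [0.5082 0.1881 0.082 ]
tip z [0.1275]
wrist dome top [0.0835 0.0862 0.0867]
tab 134 [0.497  0.1858 0.0777] [0.49   0.1839 0.071 ] [0.5088 0.1882 0.0808]
tip z [0.1316]
[0.532  0.1714 0.0853]
```

The head is latched: its crown reads about 0.0865 with the fingers clear. The real tip sits about 37 mm above the reported TCP. Next I'll stage the shut fingers on the tab's −y side and check the bolt height in the box corner there.

```bash
python3 -m handwheel '[[[-0.0104,-0.0058,0,0,0,0],[-0.0104,-0.0058,0,0,0,0],[-0.0104,-0.0058,0,0,0,0],[-0.0102,-0.0056,0,0,0,0],[0,0,0,0,0,0],[0,0,0,0,0,0],[0,0,0,0,0,0]]]' 0
python3 - <<'E'
from h import *
np.set_printoptions(precision=4,suppress=True)
a=np.radians(14.6);t=np.array([-np.cos(a),np.sin(a)]);n=np.array([t[1],-t[0]])
p,d=grab_frame('scene');P,u,v=cloud('scene',d);q=P[:,:2]-[.5328,.1715]
A,B=q@t,q@n
for sa in(-1,1):
  for sb in(-1,1):
    m=(abs(A-sa*29)<1e9)&(abs(A-sa*.029)<.008)&(abs(B-sb*.029)<.008)&(P[:,2]<.1)&(P[:,2]>.05);print(sa,sb,m.sum(),P[m,2].max() if m.any() else '')
s=state();print(s['tool_pos'],(s['tool_pos'][:2]-[.5328,.1715])@np.c_[t,n])
E
```

```text
time: 8.82
tool_pos: [0.4916, 0.1486, 0.0863]
tool_rot: [-0.0, 0.991, 0.137, 0.0]
contact_force: [0.1, -0.1, -0.3]
gripper_width: 0.0
grasp_force: 0.0
-1 -1 50 0.06665081240281301
-1 1 68 0.06560128070507443
1 -1 31 0.06539680804203374
1 1 55 0.06489850569234412
[0.4917 0.1487 0.0864] [ 0.034  -0.0324]
```

```bash
python3 -m handwheel '[[[0,0,-0.012,0,0,0],[0,0,-0.012,0,0,0],[0,0,-0.012,0,0,0],[0,0,-0.009,0,0,0],[0,0,-0.006,0,0,0],[0,0,0,0,0,0],[0,0,0,0,0,0],[0.001,0.0039,0,0,0,0],[0.001,0.0039,0,0,0,0],[0,0,0,0,0,0],[0,0,0,0,0,0]]]' 0
python3 -m handwheel '[[[0.0005,0.002,0,0,0,0],[0.0005,0.002,0,0,0,0],[0,0,0,0,0,0],[0,0,0,0,0,0]]]' 0
```

```text
time: 9.78
tool_pos: [0.4938, 0.1567, 0.036]
tool_rot: [-0.0, 0.991, 0.137, 0.001]
contact_force: [-0.5, 0.5, 0.2]
gripper_width: -0.0
grasp_force: 0.0
time: 10.12
tool_pos: [0.4942, 0.1603, 0.0353]
tool_rot: [0.0, 0.991, 0.137, 0.0]
contact_force: [0.2, 0.0, 0.4]
gripper_width: 0.001
grasp_force: 0.3
```

```bash
python3 -m handwheel '[[[0.0005,0.002,0,0,0,0],[0.0005,0.002,0,0,0,0],[0,0,0,0,0,0],[0,0,0,0,0,0]]]' 0
python3 - <<'E'
from h import *
np.set_printoptions(precision=4,suppress=True)
C=np.array([.5328,.1715]);s=state();r=s['tool_pos'][:2]-C
a=np.radians(14.6);t=np.array([-np.cos(a),np.sin(a)]);n=np.array([t[1],-t[0]]);print(r@t,r@n)
prev=r
for k in range(1,8):
    th=-np.radians(6*k);R=np.array([[np.cos(th),-np.sin(th)],[np.sin(th),np.cos(th)]]);print(6*k,R@r-prev);prev=R@r
p,d=grab_frame('wrist');cv2.imwrite('pics/w3.png',p)
E
```

```text
time: 10.45
tool_pos: [0.495, 0.1641, 0.0352]
tool_rot: [0.0, 0.991, 0.137, -0.0]
contact_force: [-1.1, -1.8, 1.4]
gripper_width: 0.001
grasp_force: 1.3
0.03473590334311669 -0.016650998583805747
6 [-0.0006  0.004 ]
12 [-0.0001  0.004 ]
18 [0.0003 0.004 ]
24 [0.0007 0.004 ]
30 [0.0011 0.0039]
36 [0.0015 0.0037]
42 [0.0019 0.0036]
```

View pics/w3.png

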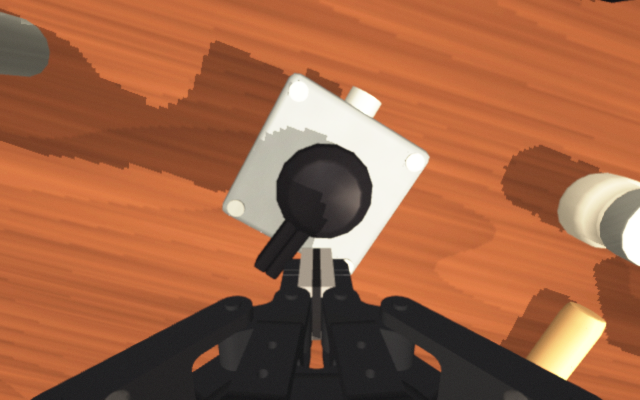

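The tab at (280,250) sits against the side of the finger block at (300,260), and I read about 2 N of contact. Next I'll sweep the arc, turning the tool with the tab.

```bash
python3 -m handwheel '[[[-0.0003,0.002,0,0,0,-3],[-0.0003,0.002,0,0,0,-3],[0,0.002,0,0,0,-3],[0,0.002,0,0,0,-3],[0.0002,0.002,0,0,0,-3],[0.0002,0.002,0,0,0,-3],[0.0003,0.002,0,0,0,-3],[0.0003,0.002,0,0,0,-3],[0.0005,0.002,0,0,0,-3],[0.0006,0.002,0,0,0,-3],[0,0,0,0,0,0],[0,0,0,0,0,0]]]' 0
python3 - <<'E'
from h import *
np.set_printoptions(precision=4,suppress=True)
for cam in ['scene','wrist']:
    p,d=grab_frame(cam);P,u,v=cloud(cam,d);q=P[:,:2]-[.5328,.1715];r=np.hypot(*q.T)
    m=(r<.012)&(P[:,2]>.075)&(P[:,2]<.1);print(cam,'crown',np.percentile(P[m,2],[50,95]))
    a=np.arctan2(q[:,1],q[:,0]);m=(r>.03)&(r<.044)&(P[:,2]>.074)&(P[:,2]<.092)&(q[:,1]>0);print('tab',m.sum(),180-np.degrees(np.median(a[m])),np.median(P[m,2]))
E
```

```text
time: 11.5
tool_pos: [0.4967, 0.1843, 0.0353]
tool_rot: [-0.0, 0.992, -0.123, 0.0]
contact_force: [-0.6, -1.6, 1.9]
gripper_width: -0.001
grasp_force: 0.8
scene crown [0.0939 0.0953]
tab 65 53.98446518821929 0.08748804176101099
wrist crown [0.0932 0.0943]
tab 1353 51.251357894794836 0.08711891498631705
```

The head has sprung out (crown 0.094) with a twist of about 0.65 rad. Now I'll reverse the arc, back well off and lift.

```bash
python3 -m handwheel '[[[-0.0016,-0.005,0,0,0,3],[-0.001,-0.004,0,0,0,6],[-0.0006,-0.004,0,0,0,6],[-0.0002,-0.004,0,0,0,6],[0,-0.004,0,0,0,6],[0.0003,-0.004,0,0,0,3],[-0.001,-0.004,0,0,0,0],[-0.001,-0.004,0,0,0,0],[-0.001,-0.004,0,0,0,0],[0,0,0,0,0,0],[0,0,0,0,0,0],[0,0,0.015,0,0,0],[0,0,0.025,0,0,0],[0,0,0.03,0,0,0],[0,0,0.03,0,0,0],[0,0,0.02,0,0,0],[0,0,0,0,0,0],[0,0,0,0,0,0],[0,0,0,0,0,0]]]' 0
python3 - <<'E'
from h import *
np.set_printoptions(precision=4,suppress=True)
for cam in ['scene','wrist']:
    p,d=grab_frame(cam);P,u,v=cloud(cam,d);q=P[:,:2]-[.5328,.1715];r=np.hypot(*q.T)
    m=(r<.012)&(P[:,2]>.075)&(P[:,2]<.1);print(cam,'crown',np.percentile(P[m,2],[50,95]))
    a=np.arctan2(q[:,1],q[:,0]);m=(r>.03)&(r<.044)&(P[:,2]>.074)&(P[:,2]<.092);print('tab',m.sum(),180-np.degrees(np.median(a[m])),np.median(P[m,2]))
    if cam=='scene': cv2.imwrite('pics/s4.png',p)
print(state()['contact_force'],state()['time'])
E
```

```text
time: 13.18
tool_pos: [0.4899, 0.1473, 0.1542]
tool_rot: [-0.0, 0.991, 0.137, -0.001]
contact_force: [0.1, -0.0, -0.3]
gripper_width: 0.0
grasp_force: 0.0
scene crown [0.094  0.0959]
tab 41 19.442559665177242 0.08801741205396152
wrist crown [0.0929 0.0941]
tab 297 13.520656064431108 0.08717426553359159
[-0.1953 -0.2335 -0.3872] 13.2833
```

View pics/s4.png

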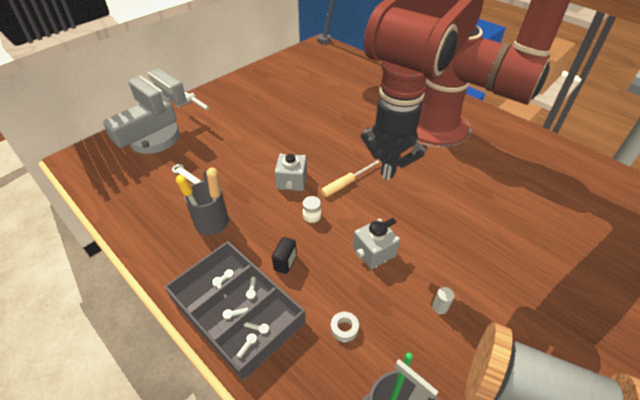

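The picture shows the head out at (378,228), the tab back at rest, the arm clear of everything and the loose things where they stood.

```bash
python3 -c "
from plant import *
print(job_done())"
```

```text
the job is handed in; nothing more can be done
None
```

The mushroom stop was pressed in and stayed latched with the fingers off it, then the tab was pushed clockwise to about 0.65 rad, the head sprang out and the tab swung back. The start button and loose things were left alone, and I handed the job in at about 13 s; no verdict came back.

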